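# Fetch the garlic from behind the spice jars

## Task

Get the garlic out from among the spice jars: first stand the three jars with the red, yellow and green caps on the blue tray, leaving the garlic where it is, then set the garlic down in the middle of the round wooden board, and only then put each jar back, in the centre of the coaster of its cap's colour. Keep the jars upright and leave the jar with the black cap where it is.

Things in the scene. Friction and masses are not known exactly. Their poses are not given: they have to be found in the camera images.
- jar_red_mid (a point): spice jar with a red cap, an upright round jar 44 mm in diameter and 105 mm tall, 0.1 kg; this point is its centre, half-way up, z along its axis. At the start it stands on the red coaster.
- jar_yellow_mid (a point): spice jar with a yellow cap, an upright round jar 42 mm in diameter and 106 mm tall, 0.1 kg; this point is its centre, half-way up, z along its axis. At the start it stands on the yellow coaster.
- jar_green_mid (a point): spice jar with a green cap, an upright round jar 42 mm in diameter and 87 mm tall, 0.1 kg; this point is its centre, half-way up, z along its axis. At the start it stands on the green coaster.
- garlic_mid (a point): bulb of garlic, pale, round, 54 mm across, 53 mm tall; this point is its centre, half-way up. At the start it sits on a fixed brown wooden stand (160 x 210 mm, top 12 mm above the worktop, a 29 mm high lip 50 mm behind the garlic's centre), hemmed in by three jars, their centres 62 mm from its own: one on its near (robot) side, one to its left, one to its right
- coaster_red: flat round red coaster, 62 mm in diameter, 3 mm thick, fixed on the stand: the own place of the jar with the red cap; it may be any of the three positions on the stand; origin at the centre of its underside, which lies 12 mm above the worktop; its x axis is the stand's, pointing away to the stand's back, y to its left
- coaster_yellow: flat round yellow coaster, 62 mm in diameter, 3 mm thick, fixed on the stand: the own place of the jar with the yellow cap; it may be any of the three positions on the stand; origin at the centre of its underside, which lies 12 mm above the worktop; its x axis is the stand's, pointing away to the stand's back, y to its left
- coaster_green: flat round green coaster, 62 mm in diameter, 3 mm thick, fixed on the stand: the own place of the jar with the green cap; it may be any of the three positions on the stand; origin at the centre of its underside, which lies 12 mm above the worktop; its x axis is the stand's, pointing away to the stand's back, y to its left
- tray: flat blue tray, fixed on the worktop, 120 mm (its x) by 220 mm (its y), empty at the start, the side area for the jars; floor 4 mm thick, rim 10 mm high and 8 mm wide; origin at the centre of its underside on the worktop
- board: small round light wooden chopping board, fixed on the worktop, 150 mm in diameter, 15 mm thick; origin at the centre of its underside
- jar_black: spice jar with a black cap, 40 mm in diameter, 105 mm tall, a bystander to be left alone; origin at the centre of its underside, on the worktop. Like a tomato, a lemon and a metal-topped grinder (none over 90 mm tall) it stands in a gap between the stand, the tray and the board; an onion and a tin (up to 110 mm tall) stand beyond them at the far right and far left
Not all that is in view belongs to the job. What is shaped like the part that bears jar_red_mid but purple is not meant.

How it is judged (in metres and radians):
On the way, in this order (a step that is already met when the one before it is completed fails the run):
1. all three jars stand upright and released on the blue tray while the garlic is still in its place (moved less than 25 mm) (angle between each of jar_red_mid, jar_yellow_mid, jar_green_mid's own z axis and vertical below 0.12 rad and linear speed of each of jar_red, jar_yellow, jar_green below 0.02 m/s and contact force between the fingers and jar_red below 0.3 N and x of jar_red_mid in the frame of tray between -0.05 and 0.05 m and y of jar_red_mid in the frame of tray between -0.1 and 0.1 m and z of jar_red_mid in the frame of tray between 0.0505 and 0.0625 m and contact force between the fingers and jar_yellow below 0.3 N and x of jar_yellow_mid in the frame of tray between -0.05 and 0.05 m and y of jar_yellow_mid in the frame of tray between -0.1 and 0.1 m and z of jar_yellow_mid in the frame of tray between 0.051 and 0.063 m and contact force between the fingers and jar_green below 0.3 N and x of jar_green_mid in the frame of tray between -0.05 and 0.05 m and y of jar_green_mid in the frame of tray between -0.1 and 0.1 m and z of jar_green_mid in the frame of tray between 0.0415 and 0.0535 m and distance of garlic_mid from where it was at the start of the episode below 0.025 m), for 0.2 s.
2. the garlic lies released on the middle of the round board while all three jars still stand on the tray (angle between each of jar_red_mid, jar_yellow_mid, jar_green_mid's own z axis and vertical below 0.12 rad and linear speed of each of jar_red, jar_yellow, jar_green, garlic below 0.02 m/s and contact force between the fingers and jar_red below 0.3 N and x of jar_red_mid in the frame of tray between -0.05 and 0.05 m and y of jar_red_mid in the frame of tray between -0.1 and 0.1 m and z of jar_red_mid in the frame of tray between 0.0505 and 0.0625 m and contact force between the fingers and jar_yellow below 0.3 N and x of jar_yellow_mid in the frame of tray between -0.05 and 0.05 m and y of jar_yellow_mid in the frame of tray between -0.1 and 0.1 m and z of jar_yellow_mid in the frame of tray between 0.051 and 0.063 m and contact force between the fingers and jar_green below 0.3 N and x of jar_green_mid in the frame of tray between -0.05 and 0.05 m and y of jar_green_mid in the frame of tray between -0.1 and 0.1 m and z of jar_green_mid in the frame of tray between 0.0415 and 0.0535 m and contact force between the fingers and garlic below 0.3 N and horizontal distance between garlic_mid and board below 0.025 m and z of garlic_mid in the frame of board below 0.055 m), for 0.2 s.
At the end, for the whole second after the job is handed in: each of the three jars stands upright (within 0.12 rad), released and at rest on the coaster of its cap's colour, its centre within 12 mm of the coaster's centre; the garlic lies released and at rest on the round board, its centre within 25 mm of the board's centre (angle between each of jar_red_mid, jar_yellow_mid, jar_green_mid's own z axis and vertical below 0.12 rad and linear speed of each of jar_red, jar_yellow, jar_green, garlic below 0.02 m/s and contact force between the fingers and jar_red below 0.3 N and horizontal distance between jar_red_mid and coaster_red below 0.012 m and z of jar_red_mid in the frame of coaster_red below 0.0615 m and contact force between the fingers and jar_yellow below 0.3 N and horizontal distance between jar_yellow_mid and coaster_yellow below 0.012 m and z of jar_yellow_mid in the frame of coaster_yellow below 0.062 m and contact force between the fingers and jar_green below 0.3 N and horizontal distance between jar_green_mid and coaster_green below 0.012 m and z of jar_green_mid in the frame of coaster_green below 0.0525 m and contact force between the fingers and garlic below 0.3 N and horizontal distance between garlic_mid and board below 0.025 m and z of garlic_mid in the frame of board below 0.055 m); the robot touches nothing.
It fails at once if a jar is tipped by more than 0.5 rad (angle between any of jar_red_mid, jar_yellow_mid, jar_green_mid's own z axis and vertical above 0.5 rad).
It fails at once if the jar with the black cap is shifted by more than 15 mm (distance of jar_black from where it was at the start of the episode above 0.015 m).
It also fails if it takes over 144 s, if anything falls off the work surface, if the arm or the gripper's body presses on something with over 40 N, if the wrist force passes 120 N, or if a joint passes its speed limit or range.

## Robot

A 6-joint arm with a two-finger parallel gripper is mounted at the origin on a cart in front of the work surface, level with it; the furniture and walls round the work are solid. World frame = base frame: x ahead of the robot, y to its left, z up, the work surface at z = 0. Lengths are in m, angles in degrees, forces in N, time in s.
With the tool pointing down it reaches from about 0.25 to 0.725 m from the base axis. Payload 9.7 kg.
Tool frame: the origin (TCP) lies midway between the tips of the shut fingers; the grasp point (between the pads) lies 19 mm behind it (bot.pinch_z is the distance from the TCP to the grasp point, in m); z points along the fingers, y is the line along which they close (so a half turn about z gives the same grasp; the last joint's range is limited). The gripper opens to 85 mm and grips with 20 to 120 N. Pads are 22 mm wide; open, the fingers measure 114 mm over their backs; the gripper's body (76 mm by 85 mm) begins 54 mm behind the grasp point. The pads swing forward as they close: fully open they stand 13 mm farther back than shut.
Start: joints at [-66.807, 4.979, 10.078, 95.1, 0, 90], TCP at [0.217, -0.506, 0.231] pointing down, gripper open.
Joint ranges: [-179.16, 179.16], [-48.56, 103.87], [-65.8, 70.77], [-126.05, 130.52], [-82.76, 87.17], [-180, 180]. Speed limits (degrees/s): [127.2, 127.2, 147.25, 180, 180, 180].

## Interface

Orientations are given as [roll, pitch, yaw] about the fixed x, y, z axes, in that order (R = Rz(yaw) Ry(pitch) Rx(roll)).
In Python, from workcell import sensors, camera, camera_params, ticket, bot gives the robot as it stands.
- The arm moves only by the shell command python3 -m jog 'ROWS' [FORCE]. ROWS is JSON, a list that holds one entry, the list of rows, each a list of 5 numbers: the shift along the world's x, y, z in units of 50 mm (1.0 is 50 mm), then the turn about the world's z in units of 5 degrees (1.0 is 5 degrees), then the opening, from 0 (shut) to 1 (fully open). In form: [[[tx, ty, tz, yaw, grip], ...]]. A call has 1 to 8 rows; each row shifts and turns the commanded pose from where the row before left it; what a row does not reach is not made up. A row lasts 1/10 s, in which the tool goes at most 50 mm and 8.59 degrees, less where a joint would pass 70% of its speed; a pose out of reach is approached as far as the arm can. A call is refused whole if a number of a shift passes 1 or a number of a turn 1, either way. A call with a gripper value outside its range is refused whole. The fingers move at their own pace and stop on an object; FORCE is the grip in N (left out, the last holds). Time passes only in rows, so rows that do not move let the fingers close. It gives the time, the measured TCP pose, the force, the opening and the grip force at its end, in the units of the state.
- sensors.get_obs(): the state, without advancing time (a new reading comes with each control period).
- camera(name): name is "side" or "top" or "wrist"; returns the picture (480x640x3 uint8, blue, green, red); there is no depth.
- camera_params(name): a dict with "fx", "fy", "cx", "cy" (pixels), "T" (4x4, takes a point from camera to world coordinates); the wrist camera has in their place "tool_from_camera" (4x4, takes a point from camera to tool coordinates, whose origin is the TCP and whose axes are the flange's). Camera axes: x right, y down, z forward; pixel columns grow to the right and rows downward; lengths in m; the calibration is good to about 2 mm. A picture is of the moment at which its call begins: read the wrist's pose just before it. camera_params takes no time and is no camera call.
- ticket.job_done(): hands the job in; it is judged then, once.
The state is a dict: "time": time; "q": joint angles; "qd": joint speeds; "joint_efforts": joint torques, N m; "ee_pos": TCP position; "tcp_rot": TCP orientation; "wrist_force": force on the tool from outside, world axes, zero at the start; "torque": the same for the moment, N m; "opening": finger opening in m; "grasp_force": force on a finger pad.
Only numpy, scipy, OpenCV 4.12 (cv2) and the standard library are available. Lean on these libraries where they do the work, as an engineer would, in place of code of your own. Each camera call takes 0.05 s, during which the arm holds its last target. There are 200 camera calls.

## Working session

There is one attempt and no reset: what is moved stays moved. The work goes in short steps, Python scripts to look and compute and a shell command to move; the robot and the scene stay as the last step left them, time stands still between calls to the robot, and variables do not carry over. Pictures are saved under pics/ and viewed, at most 14 in all, crops included, and the job is handed in when it is done.

```bash
mkdir -p pics; ls; python3 - <<'E'
from workcell import sensors,camera,camera_params,bot
import cv2
o=sensors.get_obs();print(o['time'],o['ee_pos'],o['tcp_rot'],o['opening'],bot.pinch_z)
for n in("side","top"):
    cv2.imwrite(f"pics/{n}0.png",camera(n));p=camera_params(n);print(n,p)
print(camera_params("wrist"))
E
```

```text
pics
0.0 [ 0.21652448 -0.50532495  0.23056944] [-1.79922405e+02 -2.87124410e-03  2.31958101e+01] 0.08559894363482644 0.0187
side {'fx': 511.0323662359117, 'fy': 511.0323662359117, 'cx': 314.34160393502225, 'cy': 241.31679444039648, 'T': array([[-0.99937558,  0.02496697, -0.02500206,  0.56234166],
       [ 0.03528457,  0.66798537, -0.74333744,  1.23444609],
       [-0.00185787, -0.74375547, -0.66844921,  1.14157516],
       [ 0.        ,  0.        ,  0.        ,  1.        ]])}
top {'fx': 523.4254463203916, 'fy': 523.4254463203916, 'cx': 316.64808534710164, 'cy': 240.87444863139834, 'T': array([[-0.15054843, -0.9097008 ,  0.38701372, -0.0722527 ],
       [-0.98859944,  0.13952705, -0.05659806,  0.12049991],
       [-0.00251158, -0.39112229, -0.92033529,  1.47528607],
       [ 0.        ,  0.        ,  0.        ,  1.        ]])}
{'fx': 398.25150567007313, 'fy': 398.25150567007313, 'cx': 320.6255653512482, 'cy': 238.26068704275215, 'tool_from_camera': array([[-3.00798948e-04, -9.50351607e-01, -3.11177976e-01,
         7.96310152e-02],
       [ 9.99999953e-01, -2.68960019e-04, -1.45229905e-04,
         6.18552852e-04],
       [ 5.43250396e-05, -3.11178005e-01,  9.50351643e-01,
        -1.42569345e-01],
       [ 0.00000000e+00,  0.00000000e+00,  0.00000000e+00,
         1.00000000e+00]])}
```

View pics/top0.png

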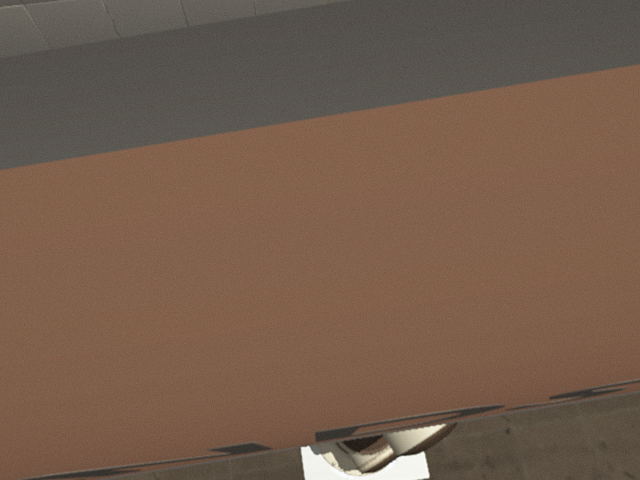

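View pics/side0.png

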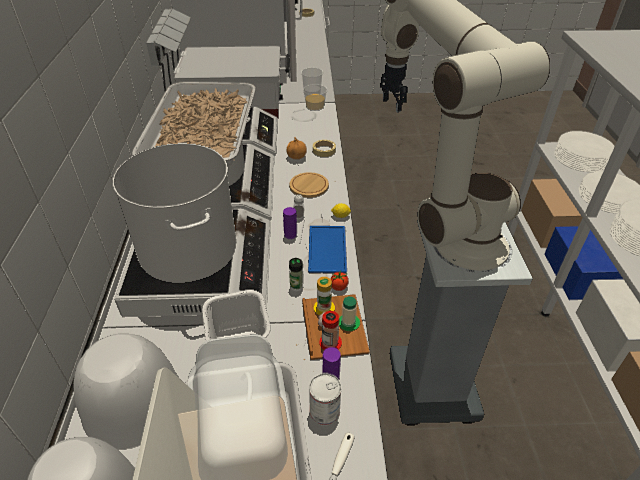

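The top view sees only a shelf underside. The side view shows red cap (331,315), yellow (324,281) and green (349,299) around the garlic. The tray is at (327,248), the board (309,184), and the purple decoys at (290,222) and (331,360). I'll cast rays for rough positions, then look with the wrist camera.

```bash
cat > h.py <<'E'
import numpy as np, cv2
from scipy.spatial.transform import Rotation as R
from workcell import sensors,camera,camera_params,bot
def wristT():
    o=sensors.get_obs();T=np.eye(4);T[:3,:3]=R.from_euler('xyz',o['tcp_rot'],degrees=True).as_matrix();T[:3,3]=o['ee_pos']
    return T@camera_params('wrist')['tool_from_camera']
def ray(n,T,uv,z):
    p=camera_params(n);d=T[:3,:3]@np.array([(uv[0]-p['cx'])/p['fx'],(uv[1]-p['cy'])/p['fy'],1]);o=T[:3,3]
    return o+d*(z-o[2])/d[2]
def proj(n,T,P):
    p=camera_params(n);c=np.linalg.inv(T)@np.append(P,1);return p['fx']*c[0]/c[2]+p['cx'],p['fy']*c[1]/c[2]+p['cy']
def shot(name):
    T=wristT();im=camera('wrist');cv2.imwrite(f'pics/{name}.png',im);np.save(f'pics/{name}.npy',T);return im,T
E
python3 - <<'E'
from h import *
T=camera_params('side')['T']
for n,uv,z in [('red',(331,315),.12),('yel',(324,281),.121),('green',(349,299),.102),('tray',(327,248),.005),('board',(309,184),.015),('black',(296,262),.105),('purple1',(290,211),.1),('purple2',(331,352),.1),('lemon',(341,211),.02),('tomato',(339,282),.03),('tin',(324,380),.1),('stand c',(336,327),.012)]:
    print(n,ray('side',T,uv,z).round(3))
E
```

```text
red [0.491 0.384 0.12 ]
yel [0.503 0.264 0.121]
green [0.438 0.315 0.102]
tray [0.48  0.005 0.005]
board [ 0.529 -0.342  0.015]
black [0.58  0.17  0.105]
purple1 [ 0.598 -0.075  0.1  ]
purple2 [0.497 0.484 0.1  ]
lemon [ 0.421 -0.169  0.02 ]
tomato [0.454 0.183 0.03 ]
tin [0.518 0.563 0.1  ]
stand c [0.472 0.338 0.012]
```

```bash
python3 -m jog '[[[0,0,0.4,1,1],[0,0,0.4,1,1],[0.4,0.4,0.4,1,1],[0.4,0.4,0.2,1,1],[0.4,0.4,0,1,1],[0.4,0.4,0,1,1],[0.4,0.4,0,1,1],[0.4,0.4,0,1,1]]]' 30
python3 -m jog '[[[0.4,0.4,0,1,1],[0.4,0.4,0,1,1],[0.4,0.4,0,1,1],[0.4,0.4,0,1,1],[0.4,0.4,0,1,1],[0.3,0.4,0,0.4,1],[0,0,0,0,1],[0,0,0,0,1]]]' && python3 - <<'E'
from h import *
im,T=shot('w1');o=sensors.get_obs();print(o['time'],o['ee_pos'],o['tcp_rot'],o['q'])
E
```

```text
time: 0.9
ee_pos: [0.3372, -0.3846, 0.301]
tcp_rot: [-180.0, -0.0, 63.4]
wrist_force: [0.4, -0.3, -0.1]
opening: 0.0854
grasp_force: 0.0
time: 1.7
ee_pos: [0.4517, -0.2653, 0.3009]
tcp_rot: [-180.0, -0.0, 90.2]
wrist_force: [-0.1, 0.2, -0.0]
opening: 0.0854
grasp_force: 0.0
1.75 [ 0.45137458 -0.2657189   0.30103589] [-1.79964643e+02 -4.95915953e-03  9.01749037e+01] [-3.04773342e+01  3.60252698e+00  1.65088486e+01  1.02939267e+02
 -1.37595881e-02  5.93477645e+01]
```

View pics/w1.png

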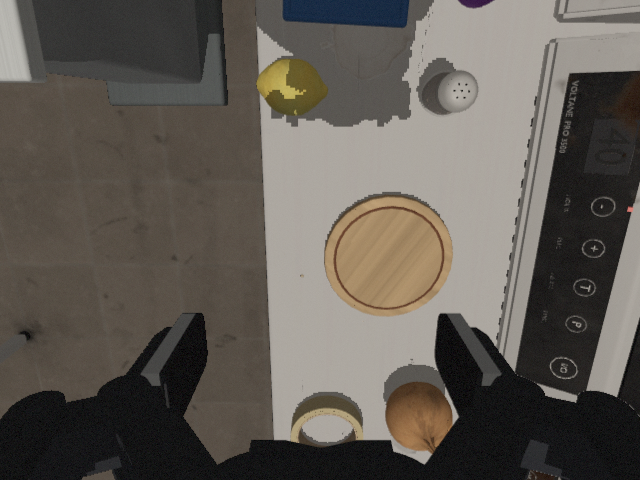

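The board centre is at about (391,255), alone in the middle; lemon, grinder, onion and a ring lie around it. Next I'll shoot the tray and stand.

```bash
python3 -m jog '[[[0,0.7,0.1,0,1],[0,0.7,0.1,0,1],[0,0.7,0.1,0,1],[0,0.7,0.1,0,1],[0,0.7,0,0,1],[0,0.7,0,0,1],[0,0.7,0,0,1],[0,0.7,0,0,1]]]'
python3 -m jog '[[[0,0,0,0,1],[0,0,0,0,1]]]' ; python3 -c "
from h import *
shot('w2');print(sensors.get_obs()['ee_pos'])"
python3 -m jog '[[[0,0.7,0,0,1],[0,0.7,0,0,1],[0,0.7,0,0,1],[0,0.7,0,0,1],[0,0.7,0,0,1],[0,0.7,0,0,1],[0,0.7,0,0,1],[0,0.7,0,0,1]]]'
python3 -m jog '[[[0,0,0,0,1],[0,0,0,0,1]]]' ; python3 -c "
from h import *
shot('w3');print(sensors.get_obs()['ee_pos'])
im=np.hstack([cv2.resize(cv2.imread(f'pics/{n}.png'),(400,300)) for n in('w2',)]);cv2.imwrite('pics/w2s.png',im)"
```

```text
time: 2.55
ee_pos: [0.4513, 0.0148, 0.3214]
tcp_rot: [180.0, 0.0, 90.1]
wrist_force: [1.2, 0.3, 0.8]
opening: 0.0852
grasp_force: 0.0
time: 2.75
ee_pos: [0.4515, 0.0142, 0.3213]
tcp_rot: [180.0, 0.0, 90.2]
wrist_force: [-0.0, -0.6, -0.4]
opening: 0.0854
grasp_force: 0.0
[0.45153668 0.01366103 0.32132415]
time: 3.6
ee_pos: [0.4524, 0.2943, 0.3212]
tcp_rot: [180.0, 0.0, 90.0]
wrist_force: [1.1, -0.1, 0.5]
opening: 0.0855
grasp_force: 0.0
time: 3.8
ee_pos: [0.4522, 0.2937, 0.3208]
tcp_rot: [-180.0, 0.1, 90.2]
wrist_force: [0.3, -0.3, -0.3]
opening: 0.0856
grasp_force: 0.0
[0.4522277  0.2932086  0.32117855]
```

View pics/w2.png

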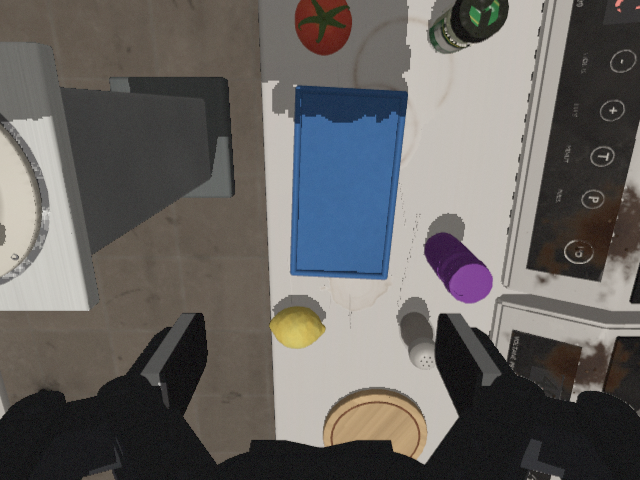

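View pics/w3.png

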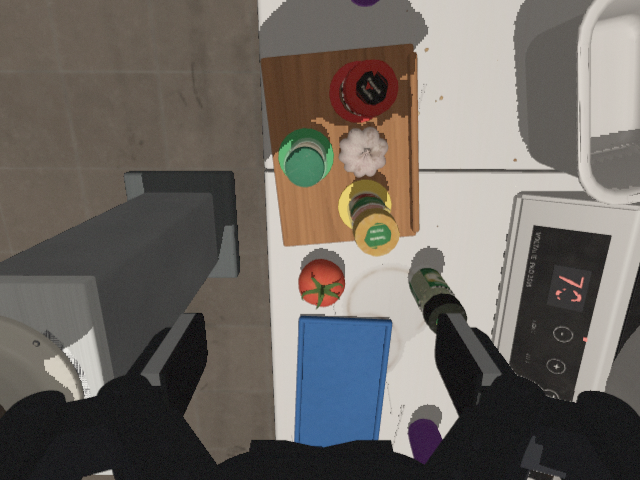

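Candidates: red cap (373,87), yellow cap (377,235), green cap (309,160). Purple jars at (365,0) and (425,440) and the black cap (445,308) are not meant. I'll overlay the known circles at estimated positions in an enlarged crop to confirm.

```bash
cat > m.py <<'E'
from h import *
im=cv2.imread('pics/w3.png');T=np.load('pics/w3.npy')
def fit(mask,T,z):
    n,l,s,c=cv2.connectedComponentsWithStats(mask.astype(np.uint8));i=1+s[1:,4].argmax()
    cs,_=cv2.findContours((l==i).astype(np.uint8),0,1);c=max(cs,key=cv2.contourArea)[:,0]
    P=np.array([ray('wrist',T,p+0.0,z)[:2] for p in cv2.convexHull(c)[:,0]],np.float32)
    return cv2.minEnclosingCircle(P),cv2.minAreaRect(P)
if __name__=='__main__':
    caps={'red':((373,87),.120,.022),'yel':((377,235),.121,.021),'grn':((309,160),.102,.021)}
    d=im.copy();a=np.linspace(0,6.28,40)
    def circ(c,z,r,col):
        q=np.array([proj('wrist',T,[c[0]+r*np.cos(t),c[1]+r*np.sin(t),z]) for t in a])
        cv2.polylines(d,[(q*8).astype(np.int32)],True,col,1,cv2.LINE_AA,3)
    for k,(uv,z,r) in caps.items():
        c=ray('wrist',T,uv,z);print(k,c.round(4));circ(c,z,r,(255,0,255));circ(c,.015,.031,(255,255,0))
    g=ray('wrist',T,(363,151),.045);print('garlic',g.round(4));circ(g,.04,.027,(255,0,255))
    cv2.imwrite('pics/crop1.png',cv2.resize(d[40:260,255:425],None,fx=2.7,fy=2.7,interpolation=cv2.INTER_CUBIC))
    w1=cv2.imread('pics/w1.png');T1=np.load('pics/w1.npy');h=cv2.cvtColor(w1,40)
    m=(h[...,0]>8)&(h[...,0]<25)&(h[...,1]>60)&(h[...,2]>110);m[:180]=0;m[330:]=0;m[:,:310]=0;m[:,470:]=0
    print('board',fit(m,T1,.015))
    w2=cv2.imread('pics/w2.png');T2=np.load('pics/w2.npy');h=cv2.cvtColor(w2,40)
    m=(h[...,0]>100)&(h[...,0]<118)&(h[...,1]>120);m[:,:280]=0;m[:,420:]=0
    print('tray',fit(m,T2,.01))
    st=[ray('wrist',T,p,.012)[:2] for p in[(261,58),(284,245),(418,236)]];print('stand',np.round(st,4))
E
python3 m.py
```

```text
red [0.4941 0.3888 0.12  ]
yel [0.503  0.2638 0.121 ]
grn [0.4416 0.3282 0.102 ]
garlic [0.4957 0.3305 0.045 ]
board (((0.5293317437171936, -0.35087522864341736), 0.07392814755439758), ((0.5292358994483948, -0.3509892225265503), (0.147133007645607, 0.14507582783699036), 0.2433558851480484))
tray (((0.4795449376106262, 0.003929845988750458), 0.12327323853969574), ((0.4792101979255676, 0.00416593998670578), (0.21859818696975708, 0.11960180848836899), 87.25634002685547))
stand [[0.3898 0.4217]
 [0.4083 0.2162]
 [0.5681 0.2279]]
```

View pics/crop1.png

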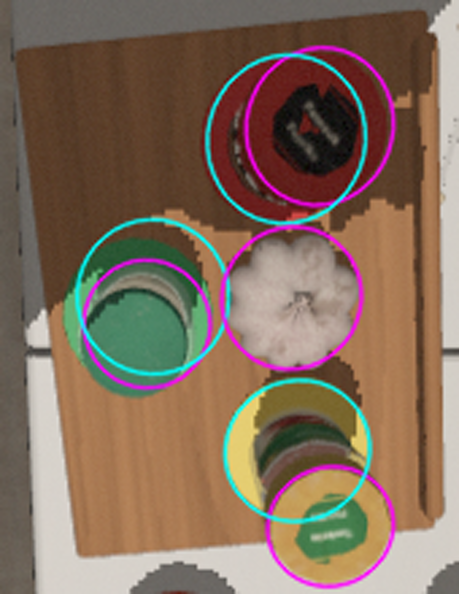

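All three meant jars are confirmed: red, yellow and green caps, each over a coaster of its own colour. Estimated positions are red (.494,.389), yellow (.503,.264), green (.437,.321) and garlic (.498,.327). They fit the 62 mm spacing and the stand's yaw of about 5°. The yellow jar goes first.

```bash
python3 -m jog '[[[0.5,-0.3,-0.5,0,0.85],[0.5,-0.3,-0.7,0,0.85],[0,0,-0.7,0,0.85],[0,0,-0.7,0,0.85],[0,0,-0.6,0,0.85],[0,0,-0.4,0,0.85],[0,0,0,0,0.85],[0,0,0,0,0.85]]]' 30
python3 -m jog '[[[0,0,-0.4,0,0.85],[0,0,-0.4,0,0.85],[0,0,-0.4,0,0.85],[0,0,-0.4,0,0.85],[0,0,0,0,0.85],[0,0,0,0,0.85]]]'
```

```text
time: 4.65
ee_pos: [0.502, 0.2633, 0.1423]
tcp_rot: [180.0, -0.0, 90.1]
wrist_force: [0.4, 0.0, 0.8]
opening: 0.0726
grasp_force: 0.0
time: 5.25
ee_pos: [0.5023, 0.2644, 0.0631]
tcp_rot: [179.9, -0.0, 90.2]
wrist_force: [-0.3, 0.4, 0.4]
opening: 0.0726
grasp_force: 0.0
```

Close, then lift.

```bash
python3 -m jog '[[[0,0,0,0,0],[0,0,0,0,0],[0,0,0,0,0],[0,0,0,0,0],[0,0,0,0,0],[0,0,0,0,0],[0,0,0,0,0],[0,0,0,0,0]]]' 30
python3 -m jog '[[[0,0,0.1,0,0],[0,0,0.3,0,0],[0,0,0.5,0,0],[0,0,0.5,0,0],[0,0,0.5,0,0],[0,0,0.5,0,0],[0,0,0.5,0,0],[0,0,0.3,0,0]]]'
```

```text
time: 6.05
ee_pos: [0.5023, 0.2649, 0.063]
tcp_rot: [179.9, -0.1, 90.2]
wrist_force: [0.0, -0.5, 5.3]
opening: 0.0406
grasp_force: 29.0
time: 6.85
ee_pos: [0.5018, 0.2646, 0.2247]
tcp_rot: [179.9, -0.1, 90.2]
wrist_force: [0.7, 0.2, -2.2]
opening: 0.0402
grasp_force: 29.9
```

```bash
python3 -m jog '[[[0,-0.3,0,0,0],[-0.1,-0.7,0,0,0],[-0.1,-0.8,0,0,0],[-0.1,-0.8,0,0,0],[-0.1,-0.8,0,0,0],[-0.1,-0.8,0,0,0],[0,-0.8,0,0,0],[0,-0.8,0,0,0]]]'
python3 -m jog '[[[0,-0.5,0,0,0],[0,-0.2,0,0,0],[0,-0.08,0,0,0],[0,0,-0.5,0,0],[0,0,-0.6,0,0],[0,0,-0.6,0,0],[0,0,-0.6,0,0],[0,0,-0.5,0,0]]]'
python3 -m jog '[[[0,0,-0.3,0,0],[0,0,-0.2,0,0],[0,0,-0.1,0,0],[0,0,0,0,0],[0,0,0,0,0]]]'
```

```text
time: 7.65
ee_pos: [0.4755, -0.0277, 0.2212]
tcp_rot: [-180.0, 0.0, 90.2]
wrist_force: [0.9, 0.5, -1.8]
opening: 0.0404
grasp_force: 30.0
time: 8.45
ee_pos: [0.4759, -0.0635, 0.0795]
tcp_rot: [-179.9, -0.0, 90.3]
wrist_force: [0.4, -0.1, -1.1]
opening: 0.0405
grasp_force: 30.0
time: 8.95
ee_pos: [0.4772, -0.0645, 0.0522]
tcp_rot: [179.9, 0.0, 90.2]
wrist_force: [0.8, 0.6, -1.3]
opening: 0.0402
grasp_force: 30.0
```

```bash
for i in 1 2; do python3 -m jog '[[[0,0,-0.02,0,0],[0,0,0,0,0],[0,0,0,0,0]]]' | sed -n '2p;4p'; done
```

```text
ee_pos: [0.4773, -0.0646, 0.0517]
wrist_force: [-1.5, -0.1, 6.1]
ee_pos: [0.4773, -0.0647, 0.0516]
wrist_force: [-4.2, 0.1, 15.9]
```

```bash
python3 -m jog '[[[0,0,0.02,0,0.85],[0,0,0,0,0.85],[0,0,0,0,0.85],[0,0,0,0,0.85],[0,0,0.2,0,0.85],[0,0,0.4,0,0.85],[0,0,0.6,0,0.85],[0,0,0.6,0,0.85]]]'
python3 -m jog '[[[0,0,0.6,0,0.85],[0,0.3,0.6,0,0.85],[0,0.8,0.4,0,0.85],[0,0.9,0,0,0.85],[0,0.9,0,0,0.85],[0,0.9,0,0,0.85],[0,0.9,0,0,0.85],[0,0.9,0,0,0.85]]]'
python3 -m jog '[[[0.1,0.9,0,0,0.85],[0.1,0.9,0,0,0.85],[0.1,0.9,0,0,0.85],[0,0.5,0,0,0.85],[0,0.2,0,0,0.85],[0,0,0,0,0.85],[0,0,0,0,0.85]]]'
```

```text
time: 10.35
ee_pos: [0.4763, -0.0645, 0.1417]
tcp_rot: [-180.0, -0.0, 90.2]
wrist_force: [0.9, 0.4, -0.1]
opening: 0.0726
grasp_force: 0.0
time: 11.15
ee_pos: [0.4763, 0.2173, 0.2211]
tcp_rot: [180.0, -0.0, 90.2]
wrist_force: [0.9, -0.1, 0.3]
opening: 0.0729
grasp_force: 0.0
time: 11.85
ee_pos: [0.4917, 0.3846, 0.2206]
tcp_rot: [180.0, 0.0, 90.2]
wrist_force: [-0.4, -0.0, -0.5]
opening: 0.0728
grasp_force: 0.0
```

```bash
python3 -m jog '[[[0.04,0.09,-0.4,0,0.85],[0,0,-0.6,0,0.85],[0,0,-0.6,0,0.85],[0,0,-0.6,0,0.85],[0,0,-0.5,0,0.85],[0,0,-0.3,0,0.85],[0,0,-0.15,0,0.85],[0,0,0,0,0.85]]]'
python3 -m jog '[[[0,0,0,0,0],[0,0,0,0,0],[0,0,0,0,0],[0,0,0,0,0],[0,0,0,0,0],[0,0,0,0,0],[0,0,0,0,0],[0,0,0,0,0]]]' 30
```

```text
time: 12.65
ee_pos: [0.4937, 0.3893, 0.0628]
tcp_rot: [-180.0, 0.0, 90.2]
wrist_force: [0.9, 0.5, 0.8]
opening: 0.0721
grasp_force: 0.0
time: 13.45
ee_pos: [0.4942, 0.3904, 0.0644]
tcp_rot: [179.9, -0.1, 90.2]
wrist_force: [-0.6, -1.2, 6.7]
opening: 0.0428
grasp_force: 29.4
```

```bash
python3 -m jog '[[[0,0,0.1,0,0],[0,0,0.3,0,0],[0,0,0.5,0,0],[0,0,0.5,0,0],[0,0,0.5,0,0],[0,0,0.5,0,0],[0,0,0.5,0,0],[0,0,0.3,0,0]]]'
python3 -m jog '[[[0,-0.3,0,0,0],[-0.1,-0.7,0,0,0],[-0.1,-0.8,0,0,0],[-0.1,-0.8,0,0,0],[0,-0.8,0,0,0],[0,-0.8,0,0,0],[0,-0.8,0,0,0],[0,-0.8,0,0,0]]]'
python3 -m jog '[[[0,-0.8,0,0,0],[0,-0.8,0,0,0],[0,-0.2,0,0,0],[0,0,-0.3,0,0],[0,0,-0.6,0,0],[0,0,-0.6,0,0],[0,0,-0.6,0,0],[0,0,-0.5,0,0]]]'
python3 -m jog '[[[0,0,-0.4,0,0],[0,0,-0.2,0,0],[0,0,-0.1,0,0],[0,0,0,0,0],[0,0,0,0,0]]]'
```

```text
time: 14.25
ee_pos: [0.4938, 0.3902, 0.2262]
tcp_rot: [179.9, -0.1, 90.2]
wrist_force: [1.7, 1.1, -1.2]
opening: 0.0429
grasp_force: 29.8
time: 15.05
ee_pos: [0.4775, 0.0977, 0.2223]
tcp_rot: [-180.0, 0.0, 90.2]
wrist_force: [0.8, 0.1, -1.8]
opening: 0.043
grasp_force: 29.9
time: 15.85
ee_pos: [0.4773, 0.0098, 0.0907]
tcp_rot: [-179.9, -0.0, 90.2]
wrist_force: [0.0, -0.7, -1.4]
opening: 0.0429
grasp_force: 29.9
time: 16.35
ee_pos: [0.4791, 0.0099, 0.0587]
tcp_rot: [179.9, -0.0, 90.2]
wrist_force: [0.8, 0.0, -1.0]
opening: 0.043
grasp_force: 29.9
```

```bash
python3 -m jog '[[[0,0,-0.06,0,0],[0,0,-0.04,0,0],[0,0,0,0,0],[0,0,0,0,0]]]' | sed -n '2p;4p';for i in 1 2; do python3 -m jog '[[[0,0,-0.02,0,0],[0,0,0,0,0],[0,0,0,0,0]]]' | sed -n '2p;4p'; done
```

```text
ee_pos: [0.479, 0.0099, 0.0534]
wrist_force: [-1.0, 0.3, 3.1]
ee_pos: [0.479, 0.0099, 0.0533]
wrist_force: [-4.1, 0.2, 13.4]
ee_pos: [0.4791, 0.0099, 0.0533]
wrist_force: [-7.6, -0.5, 22.2]
```

```bash
python3 -m jog '[[[0,0,0.03,0,0.85],[0,0,0,0,0.85],[0,0,0,0,0.85],[0,0,0,0,0.85],[0,0,0.2,0,0.85],[0,0,0.4,0,0.85],[0,0,0.6,0,0.85],[0,0,0.6,0,0.85]]]'
python3 -m jog '[[[0,0,0.6,0,0.8],[0,0.3,0.6,0,0.8],[-0.1,0.8,0.3,0,0.8],[-0.2,0.9,0,0,0.8],[-0.2,0.9,0,0,0.8],[-0.2,0.9,0,0,0.8],[-0.1,0.9,0,0,0.8],[0,0.7,0,0,0.8]]]'
python3 -m jog '[[[0,0.5,0,0,0.8],[0,0.3,0,0,0.8],[0,0,0,0,0.8],[0,0,0,0,0.8]]]'
python3 -c "
from h import *
im,T=shot('w4')
a=np.linspace(0,6.28,40)
for P,z,r in [((.437,.321),.102,.021),((.437,.321),.015,.031),((.498,.327),.04,.027)]:
    q=np.array([proj('wrist',T,[P[0]+r*np.cos(t),P[1]+r*np.sin(t),z]) for t in a]);cv2.polylines(im,[(q*8).astype(np.int32)],True,(255,0,255),1,cv2.LINE_AA,3)
cv2.imwrite('pics/w4o.png',im)"
```

```text
time: 18.15
ee_pos: [0.4783, 0.0099, 0.1437]
tcp_rot: [-180.0, 0.0, 90.2]
wrist_force: [0.5, -0.7, -0.2]
opening: 0.0728
grasp_force: 0.0
time: 18.95
ee_pos: [0.4376, 0.2823, 0.2182]
tcp_rot: [180.0, -0.0, 90.3]
wrist_force: [0.6, -0.3, 0.4]
opening: 0.0681
grasp_force: 0.0
time: 19.35
ee_pos: [0.4387, 0.3194, 0.2174]
tcp_rot: [-180.0, 0.0, 90.2]
wrist_force: [0.6, -0.9, -0.5]
opening: 0.0684
grasp_force: 0.0
```

View pics/w4o.png

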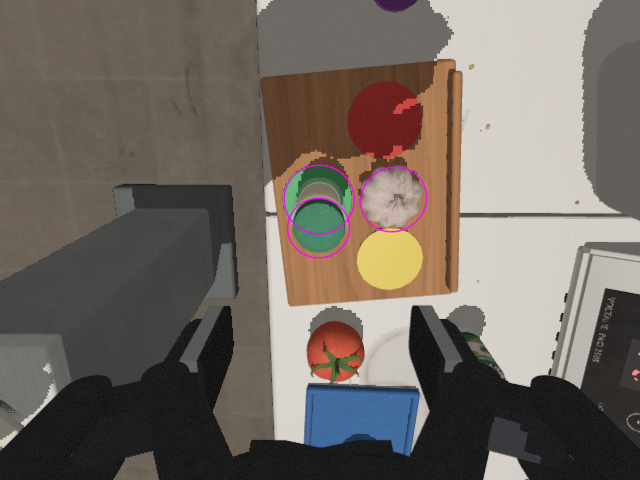

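The red and yellow coasters are bare at (385,120) and (390,259). The garlic at (392,197) hasn't moved, and the green cap fits its circle at (319,227).

```bash
python3 -m jog '[[[-0.02,0.03,-0.4,0,0.66],[0,0,-0.6,0,0.66],[0,0,-0.6,0,0.66],[0,0,-0.6,0,0.66],[0,0,-0.4,0,0.66],[0,0,-0.3,0,0.66],[0,0,-0.2,0,0.66],[0,0,0,0,0.66]]]'
python3 -m jog '[[[0,0,0,0,0],[0,0,0,0,0],[0,0,0,0,0],[0,0,0,0,0],[0,0,0,0,0],[0,0,0,0,0],[0,0,0,0,0],[0,0,0,0,0]]]' 30
```

```text
time: 20.2
ee_pos: [0.4374, 0.3207, 0.0616]
tcp_rot: [-179.9, 0.0, 90.2]
wrist_force: [-0.0, 0.5, 1.0]
opening: 0.0563
grasp_force: 0.0
time: 21.0
ee_pos: [0.4381, 0.3218, 0.0633]
tcp_rot: [179.9, -0.1, 90.2]
wrist_force: [-0.2, -0.6, 5.9]
opening: 0.0409
grasp_force: 31.5
```

```bash
python3 -m jog '[[[0,0,0.1,0,0],[0,0,0.3,0,0],[0,0,0.5,0,0],[0,0,0.5,0,0],[0,0,0.5,0,0],[0,0,0.5,0,0],[0,0,0.5,0,0],[0,0,0.3,0,0]]]'
python3 -m jog '[[[0.1,-0.3,0,0,0],[0.1,-0.7,0,0,0],[0.2,-0.8,0,0,0],[0.2,-0.8,0,0,0],[0.2,-0.8,0,0,0],[0.1,-0.8,0,0,0],[0,-0.5,0,0,0],[0,-0.2,0,0,0]]]'
python3 -m jog '[[[0,0,0,0,0],[0,0,-0.4,0,0],[0,0,-0.6,0,0],[0,0,-0.6,0,0],[0,0,-0.6,0,0],[0,0,-0.5,0,0],[0,0,-0.4,0,0],[0,0,-0.2,0,0]]]'
python3 -m jog '[[[0,0,-0.08,0,0],[0,0,0,0,0],[0,0,0,0,0]]]'
```

```text
time: 21.8
ee_pos: [0.4377, 0.3216, 0.2254]
tcp_rot: [179.9, -0.1, 90.2]
wrist_force: [0.3, -0.4, -0.7]
opening: 0.0414
grasp_force: 31.0
time: 22.6
ee_pos: [0.4822, 0.0737, 0.222]
tcp_rot: [-180.0, 0.0, 90.0]
wrist_force: [0.5, 0.4, -0.6]
opening: 0.041
grasp_force: 30.9
time: 23.4
ee_pos: [0.4814, 0.0774, 0.0552]
tcp_rot: [-179.8, 0.0, 90.3]
wrist_force: [0.1, 0.1, -0.5]
opening: 0.0411
grasp_force: 31.0
time: 23.7
ee_pos: [0.4832, 0.0768, 0.0543]
tcp_rot: [179.9, -0.0, 90.2]
wrist_force: [-0.8, -0.3, -1.7]
opening: 0.0414
grasp_force: 31.2
```

```bash
for i in 1 2 ; do python3 -m jog '[[[0,0,-0.02,0,0],[0,0,0,0,0],[0,0,0,0,0]]]' | sed -n '2p;4p'; done
```

```text
ee_pos: [0.4828, 0.0764, 0.0526]
wrist_force: [0.1, 0.2, -1.6]
ee_pos: [0.4828, 0.0765, 0.0523]
wrist_force: [-3.0, -0.8, 6.5]
```

```bash
python3 -m jog '[[[0,0,0.02,0,0.85],[0,0,0,0,0.85],[0,0,0,0,0.85],[0,0,0,0,0.85],[0,0,0.2,0,0.85],[0,0,0.4,0,0.85],[0,0,0.6,0,0.85],[0,0,0.6,0,0.85]]]'
python3 -m jog '[[[0,0,0.6,0,0.85],[0,0.3,0.6,0,0.85],[0,0.7,0.6,0,0.85],[0,0.7,0.6,0,0.85],[0,0.7,0,0,0.85],[0,0.7,0,0,0.85],[0,0.4,0,0,0.85],[0,0.2,0,0,0.85]]]'
python3 -m jog '[[[0,0,0,0,0.85],[0,0,0,0,0.85]]]'
cat > coast.py <<'E'
from m import *
im,T=shot('w5');h=cv2.cvtColor(im,40);S=h[...,1]>100;H=h[...,0]
p=camera_params('wrist')
for n,m,c in [('red',((H<4)|(H>172))&(h[...,1]>150),(.494,.389)),('yel',(H>22)&(H<33)&S,(.503,.264)),('grn',(H>60)&(H<85)&S,(.437,.321))]:
    u,v=map(int,proj('wrist',T,[*c,.015]));k=np.zeros_like(m);k[max(v-50,0):v+50,max(u-50,0):u+50]=1
    print(n,(u,v),fit(m&k,T,.015))
m=(h[...,1]<60)&(h[...,2]>120);u,v=map(int,proj('wrist',T,[.498,.327,.04]));k=np.zeros_like(m);k[v-38:v+38,u-38:u+38]=1
print('garlic',(u,v),fit(m&k,T,.04))
E
python3 coast.py
```

```text
time: 25.1
ee_pos: [0.4823, 0.0764, 0.1438]
tcp_rot: [-180.0, 0.0, 90.2]
wrist_force: [0.6, -0.1, 1.8]
opening: 0.0727
grasp_force: 0.0
time: 25.9
ee_pos: [0.4823, 0.2631, 0.2626]
tcp_rot: [180.0, -0.0, 90.3]
wrist_force: [-0.5, -0.4, -0.6]
opening: 0.0725
grasp_force: 0.0
time: 26.1
ee_pos: [0.4826, 0.2608, 0.2625]
tcp_rot: [180.0, 0.0, 90.2]
wrist_force: [0.6, -0.2, -0.2]
opening: 0.0727
grasp_force: 0.0
red (333, 50) (((0.49119889736175537, 0.388487845659256), 0.030792687088251114), ((0.4913179576396942, 0.3885776698589325), (0.06040789932012558, 0.06036227196455002), 14.457051277160645))
yel (341, 188) (((0.502561628818512, 0.2653138339519501), 0.030719317495822906), ((0.5024720430374146, 0.2651728093624115), (0.059993743896484375, 0.0603034533560276), 46.29111099243164))
grn (272, 128) (((0.43541061878204346, 0.3214830458164215), 0.030471215024590492), ((0.43501195311546326, 0.32145872712135315), (0.05978645011782646, 0.0592501126229763), 0.170098677277565))
garlic (338, 123) (((0.47877079248428345, 0.3105139434337616), 0.0007235482917167246), ((0.47898876667022705, 0.3107379972934723), (0.000625128741376102, 0.001247096573933959), 45.79103088378906))
```

View pics/w5.png

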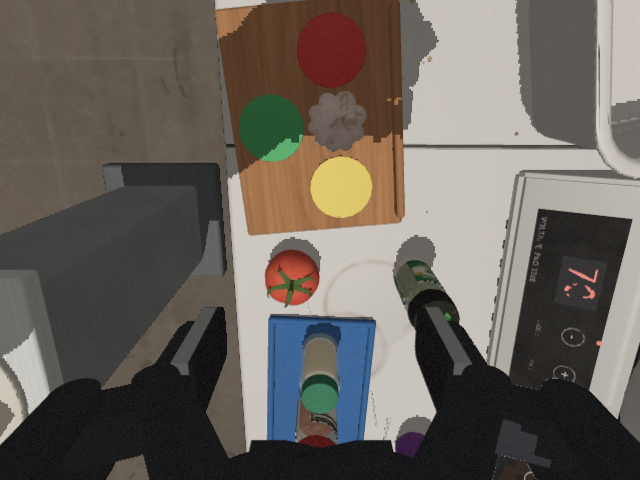

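Red, green and yellow coasters are bare and fitted, radius 30.5–31 mm as it must be. The garlic at (338,121) is in place, green stands at (320,392) on the tray, and red is behind it. Now I turn for the garlic.

```bash
python3 -m jog '[[[0.04,0.2,0,1,1],[0.04,0.2,0,1,1],[0.04,0.2,0,1,1],[0.04,0.2,0,1,1],[0.04,0.2,0,1,1],[0.04,0.2,0,1,1],[0.04,0.1,0,1,1],[0,0,0,1,1]]]'
python3 -m jog '[[[0,0,0,1,1],[0,0,0,1,1],[0,0,0,1,1],[0,0,0,1,1],[0,0,0,1,1],[0,0,0,1,1],[0,0,0,1,1],[0,0,0,1,1]]]'
python3 -m jog '[[[0,0,-0.5,0,1],[0,0,-0.5,0,1],[0,0,-0.5,0,1],[0,0,-0.3,0,1],[0,0,-0.2,0,1],[0,0,0,0,1],[0,0,0,0,1]]]'
```

```text
time: 26.95
ee_pos: [0.4971, 0.3258, 0.2623]
tcp_rot: [-180.0, 0.0, 130.3]
wrist_force: [0.7, 0.4, 0.1]
opening: 0.0856
grasp_force: 0.0
time: 27.75
ee_pos: [0.4969, 0.3251, 0.2627]
tcp_rot: [180.0, 0.0, 170.3]
wrist_force: [0.1, -0.2, 0.6]
opening: 0.0855
grasp_force: 0.0
time: 28.45
ee_pos: [0.497, 0.3261, 0.1632]
tcp_rot: [180.0, 0.0, 170.2]
wrist_force: [-0.2, 0.1, -0.2]
opening: 0.0856
grasp_force: 0.0
```

```bash
python3 -m jog '[[[0,0.02,-0.4,0,1],[0,0,-0.6,0,1],[0,0,-0.6,0,1],[0,0,-0.6,0,1],[0,0,-0.4,0,1],[0,0,-0.2,0,1],[0,0,-0.12,0,1],[0,0,0,0,1]]]'
python3 -m jog '[[[0,0,0,0,0],[0,0,0,0,0],[0,0,0,0,0],[0,0,0,0,0],[0,0,0,0,0],[0,0,0,0,0],[0,0,0,0,0],[0,0,0,0,0]]]' 30
python3 -m jog '[[[0,0,0.1,0,0],[0,0,0.3,0,0],[0,0,0.5,0,0],[0,0,0.5,0,0],[0,0,0.6,0,0],[0,0,0.6,0,0],[0,0,0.6,0,0],[0,0,0.4,0,0]]]'
```

```text
time: 29.25
ee_pos: [0.4969, 0.3276, 0.0168]
tcp_rot: [180.0, 0.0, 170.2]
wrist_force: [0.1, -0.9, 0.5]
opening: 0.0855
grasp_force: 0.0
time: 30.05
ee_pos: [0.4973, 0.3281, 0.0179]
tcp_rot: [179.9, 0.1, 170.2]
wrist_force: [-1.2, 0.3, 5.6]
opening: 0.0505
grasp_force: 30.5
time: 30.85
ee_pos: [0.4969, 0.3276, 0.2001]
tcp_rot: [179.9, 0.1, 170.2]
wrist_force: [1.2, 0.4, -0.6]
opening: 0.0507
grasp_force: 31.3
```

```bash
python3 -m jog '[[[0,-0.4,0.2,-1,0],[0,-0.8,0.2,-1,0],[0,-0.8,0,-1,0],[0,-0.9,0,-1,0],[0,-0.9,0,-1,0],[0,-0.9,0,-1,0],[0,-0.9,0,-1,0],[0,-0.9,0,-1,0]]]'
python3 -m jog '[[[0.1,-0.9,0,-1,0],[0.1,-0.9,0,-1,0],[0.1,-0.9,0,-1,0],[0.1,-0.9,0,-1,0],[0.1,-0.9,0,-1,0],[0.1,-0.9,0,-1,0],[0,-0.7,0,-1,0],[0,-0.4,0,-1,0]]]'
python3 -m jog '[[[0,0,0,0,0],[0,0,0,0,0]]]'
```

```text
time: 31.65
ee_pos: [0.4962, 0.0007, 0.2178]
tcp_rot: [179.9, 0.1, 130.0]
wrist_force: [1.5, -0.2, -0.5]
opening: 0.0506
grasp_force: 31.3
time: 32.45
ee_pos: [0.5261, -0.3252, 0.217]
tcp_rot: [180.0, 0.0, 89.9]
wrist_force: [-0.1, 0.3, -0.1]
opening: 0.051
grasp_force: 31.3
time: 32.65
ee_pos: [0.5264, -0.3225, 0.217]
tcp_rot: [180.0, -0.0, 90.2]
wrist_force: [-0.4, -0.3, -1.2]
opening: 0.0506
grasp_force: 31.3
```

```bash
python3 -m jog '[[[0.06,-0.3,-0.4,0,0],[0,-0.27,-0.6,0,0],[0,0,-0.6,0,0],[0,0,-0.6,0,0],[0,0,-0.6,0,0],[0,0,-0.5,0,0],[0,0,-0.3,0,0],[0,0,-0.2,0,0]]]'
python3 -m jog '[[[0,0,-0.08,0,0],[0,0,0,0,0],[0,0,0,0,0]]]'
for i in 1 2; do python3 -m jog '[[[0,0,-0.02,0,0],[0,0,0,0,0],[0,0,0,0,0]]]' | sed -n '2p;4p'; done
```

```text
time: 33.45
ee_pos: [0.5297, -0.35, 0.0259]
tcp_rot: [-180.0, -0.0, 90.3]
wrist_force: [-0.4, -0.9, -0.5]
opening: 0.0508
grasp_force: 31.3
time: 33.75
ee_pos: [0.5302, -0.3513, 0.0236]
tcp_rot: [179.9, 0.1, 90.2]
wrist_force: [0.2, 0.3, 0.6]
opening: 0.051
grasp_force: 31.3
ee_pos: [0.5297, -0.3512, 0.0216]
wrist_force: [0.0, -0.6, -0.2]
ee_pos: [0.5296, -0.351, 0.0202]
wrist_force: [-0.2, -0.1, -0.6]
```

```bash
for i in 1 2; do python3 -m jog '[[[0,0,-0.02,0,0],[0,0,0,0,0],[0,0,0,0,0]]]' | sed -n '2p;4p'; done
```

```text
ee_pos: [0.5297, -0.3511, 0.0199]
wrist_force: [-0.7, 1.4, 5.0]
ee_pos: [0.5297, -0.3512, 0.0199]
wrist_force: [-4.6, 2.2, 12.3]
```

```bash
python3 -m jog '[[[0,0,0.02,0,0.7],[0,0,0.02,0,0.8],[0,0,0,0,0.9],[0,0,0,0,1],[0,0,0,0,1],[0,0,0,0,1],[0,0,0.3,0,1],[0,0,0.5,0,1]]]'
python3 -m jog '[[[0,0,0.6,0,1],[0,0,0.6,0,1],[0,0,0.6,0,1],[0,0.3,0.6,0,1],[0,0.7,0.6,0,1],[0,0.7,0.5,0,1],[0,0.4,0.3,0,1],[0,0,0,0,1]]]'
python3 -m jog '[[[0,0,0,0,1],[0,0,0,0,1]]]'
python3 -c "
from h import *
im,T=shot('w6');print([np.round(proj('wrist',T,p)) for p in [(.529,-.351,.041),(.529,-.351,.015),(.477,-.064,.11)]])"
```

```text
time: 35.75
ee_pos: [0.5287, -0.3505, 0.0598]
tcp_rot: [-179.9, -0.1, 90.2]
wrist_force: [0.6, -0.3, -0.6]
opening: 0.0856
grasp_force: 0.0
time: 36.55
ee_pos: [0.5303, -0.2442, 0.2547]
tcp_rot: [179.7, 0.1, 90.3]
wrist_force: [-0.7, -0.2, -0.7]
opening: 0.0854
grasp_force: 0.0
time: 36.75
ee_pos: [0.5294, -0.2467, 0.2495]
tcp_rot: [-179.9, -0.0, 90.2]
wrist_force: [0.4, 0.2, -0.5]
opening: 0.0851
grasp_force: 0.0
[array([320., 305.]), array([320., 293.]), array([233., -76.])]
```

View pics/w6.png

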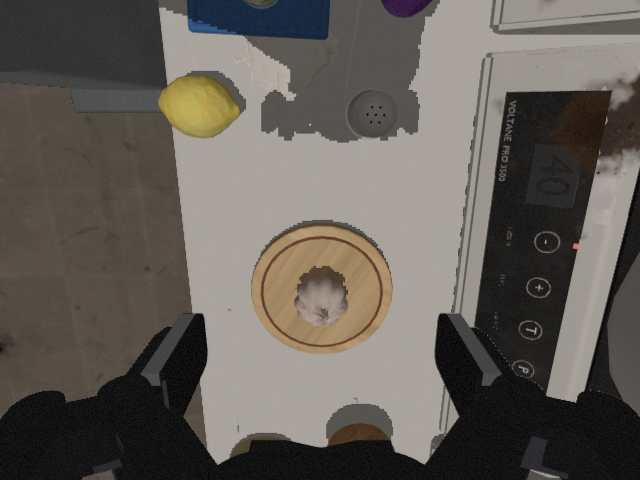

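The garlic rests at (321,301), near the board's centre (about 3 mm off). Now the yellow jar goes back.

```bash
python3 -m jog '[[[-0.1,0.4,0,0,0.85],[-0.2,0.7,0,0,0.85],[-0.2,0.8,0,0,0.85],[-0.2,0.8,0,0,0.85],[-0.2,0.6,0,0,0.85],[-0.14,0.34,0,0,0.85],[0,0,0,0,0.85],[0,0,0,0,0.85]]]'
python3 -m jog '[[[0,0,-0.4,0,0.85],[0,0,-0.6,0,0.85],[0,0,-0.6,0,0.85],[0,0,-0.3,0,0.85],[0,0,0,0,0.85],[0,0,0,0,0.85]]]'
```

```text
time: 37.6
ee_pos: [0.4777, -0.0646, 0.2498]
tcp_rot: [-180.0, 0.0, 90.2]
wrist_force: [0.2, -0.2, -1.0]
opening: 0.0726
grasp_force: 0.0
time: 38.2
ee_pos: [0.4779, -0.0646, 0.1561]
tcp_rot: [180.0, 0.0, 90.1]
wrist_force: [-0.4, -0.2, 0.6]
opening: 0.0729
grasp_force: 0.0
```

```bash
python3 -m jog '[[[0,0,-0.5,0,0.85],[0,0,-0.6,0,0.85],[0,0,-0.5,0,0.85],[0,0,-0.3,0,0.85],[0,0,-0.14,0,0.85],[0,0,0,0,0.85],[0,0,0,0,0.85]]]'
python3 -m jog '[[[0,0,0,0,0],[0,0,0,0,0],[0,0,0,0,0],[0,0,0,0,0],[0,0,0,0,0],[0,0,0,0,0],[0,0,0,0,0],[0,0,0,0,0]]]' 30
python3 -m jog '[[[0,0,0.1,0,0],[0,0,0.3,0,0],[0,0,0.5,0,0],[0,0,0.5,0,0],[0,0,0.6,0,0],[0,0,0.6,0,0],[0,0,0.5,0,0],[0,0,0.3,0,0]]]'
```

```text
time: 38.9
ee_pos: [0.4784, -0.0642, 0.0546]
tcp_rot: [179.9, 0.0, 90.2]
wrist_force: [-0.0, -0.3, -0.4]
opening: 0.0726
grasp_force: 0.0
time: 39.7
ee_pos: [0.478, -0.0641, 0.0542]
tcp_rot: [179.9, 0.0, 90.2]
wrist_force: [-1.0, -0.5, 7.5]
opening: 0.0404
grasp_force: 29.8
time: 40.5
ee_pos: [0.4779, -0.0641, 0.2265]
tcp_rot: [179.8, 0.0, 90.2]
wrist_force: [0.4, -0.0, -1.6]
opening: 0.0401
grasp_force: 30.6
```

```bash
python3 -m jog '[[[0,0.4,0,0,0],[0.05,0.8,0,0,0],[0.1,0.9,0,0,0],[0.1,0.9,0,0,0],[0.1,0.9,0,0,0],[0.1,0.9,0,0,0],[0.04,0.8,0,0,0],[0,0.6,0,0,0]]]'
python3 -m jog '[[[0,0.39,0,0,0],[0,0,0,0,0],[0,0,-0.5,0,0],[0,0,-0.6,0,0],[0,0,-0.6,0,0],[0,0,-0.4,0,0],[0,0,0,0,0],[0,0,0,0,0]]]'
```

```text
time: 41.3
ee_pos: [0.5019, 0.2484, 0.224]
tcp_rot: [180.0, -0.0, 90.3]
wrist_force: [1.0, 0.7, 0.0]
opening: 0.0402
grasp_force: 30.5
time: 42.1
ee_pos: [0.5023, 0.265, 0.1194]
tcp_rot: [180.0, -0.0, 90.2]
wrist_force: [0.7, 0.6, -0.4]
opening: 0.0406
grasp_force: 30.6
```

```bash
python3 -m jog '[[[0,0,-0.4,0,0],[0,0,-0.4,0,0],[0,0,-0.2,0,0],[0,0,-0.06,0,0],[0,0,0,0,0],[0,0,0,0,0]]]' | sed -n '2p;4p'
for i in 1 2; do python3 -m jog '[[[0,0,-0.02,0,0],[0,0,0,0,0],[0,0,0,0,0]]]' | sed -n '2p;4p'; done
```

```text
ee_pos: [0.5027, 0.2657, 0.0666]
wrist_force: [0.2, -0.1, -1.3]
ee_pos: [0.5026, 0.2658, 0.0653]
wrist_force: [0.5, -0.0, 4.5]
ee_pos: [0.5026, 0.2658, 0.0652]
wrist_force: [-2.8, -0.6, 12.0]
```

```bash
python3 -m jog '[[[0,0,0.02,0,0.85],[0,0,0,0,0.85],[0,0,0,0,0.85],[0,0,0,0,0.85],[0,0,0.2,0,0.85],[0,0,0.5,0,0.85],[0,0,0.6,0,0.85],[0,0,0.6,0,0.85]]]'
python3 -m jog '[[[0,0,0.6,0,0.85],[-0.05,-0.4,0.5,0,0.85],[-0.1,-0.8,0,0,0.85],[-0.1,-0.9,0,0,0.85],[-0.1,-0.9,0,0,0.85],[-0.1,-0.9,0,0,0.85],[0,-0.8,0,0,0.85],[0,-0.42,0,0,0.85]]]'
python3 -m jog '[[[0,0,0,0,0.85],[0,0,-0.4,0,0.85],[0,0,-0.6,0,0.85],[0,0,0,0,0.85],[0,0,0,0,0.85]]]'
```

```text
time: 44.1
ee_pos: [0.5019, 0.2653, 0.1609]
tcp_rot: [-180.0, 0.0, 90.2]
wrist_force: [0.6, 0.5, 0.4]
opening: 0.0727
grasp_force: 0.0
time: 44.9
ee_pos: [0.4792, 0.0069, 0.2153]
tcp_rot: [179.9, 0.0, 90.1]
wrist_force: [0.4, -0.3, 0.1]
opening: 0.0728
grasp_force: 0.0
time: 45.4
ee_pos: [0.4794, 0.0101, 0.165]
tcp_rot: [-180.0, -0.0, 90.2]
wrist_force: [0.2, 0.2, 0.9]
opening: 0.0724
grasp_force: 0.0
```

Down 0.11 (2.2 units), grip, lift.

```bash
python3 -m jog '[[[0,0,-0.5,0,0.85],[0,0,-0.6,0,0.85],[0,0,-0.6,0,0.85],[0,0,-0.3,0,0.85],[0,0,-0.2,0,0.85],[0,0,0,0,0.85],[0,0,0,0,0.85]]]'
python3 -m jog '[[[0,0,0,0,0],[0,0,0,0,0],[0,0,0,0,0],[0,0,0,0,0],[0,0,0,0,0],[0,0,0,0,0],[0,0,0,0,0],[0,0,0,0,0]]]' 30
python3 -m jog '[[[0,0,0.1,0,0],[0,0,0.3,0,0],[0,0,0.5,0,0],[0,0,0.5,0,0],[0,0,0.6,0,0],[0,0,0.6,0,0],[0,0,0.5,0,0],[0,0,0.3,0,0]]]'
```

```text
time: 46.1
ee_pos: [0.4804, 0.0095, 0.0557]
tcp_rot: [179.9, -0.0, 90.2]
wrist_force: [0.1, -0.0, 0.6]
opening: 0.0727
grasp_force: 0.0
time: 46.9
ee_pos: [0.4801, 0.0095, 0.0553]
tcp_rot: [179.9, -0.0, 90.2]
wrist_force: [-2.2, 1.6, 6.2]
opening: 0.0429
grasp_force: 29.7
time: 47.7
ee_pos: [0.4799, 0.0094, 0.2276]
tcp_rot: [179.8, -0.0, 90.2]
wrist_force: [-0.4, -0.0, -1.2]
opening: 0.0431
grasp_force: 30.7
```

```bash
python3 -m jog '[[[0,0.4,0,0,0],[0.04,0.8,0,0,0],[0.05,0.9,0,0,0],[0.05,0.9,0,0,0],[0.05,0.9,0,0,0],[0.05,0.9,0,0,0],[0,0.9,0,0,0],[0,0.8,0,0,0]]]'
python3 -m jog '[[[0,0.7,0,0,0],[0,0.39,0,0,0],[0,0,0,0,0],[0,0,-0.5,0,0],[0,0,-0.6,0,0],[0,0,-0.5,0,0],[0,0,0,0,0],[0,0,0,0,0]]]'
```

```text
time: 48.5
ee_pos: [0.4912, 0.3366, 0.2252]
tcp_rot: [180.0, -0.0, 90.2]
wrist_force: [0.7, 0.2, -1.6]
opening: 0.043
grasp_force: 30.7
time: 49.3
ee_pos: [0.4917, 0.3884, 0.1455]
tcp_rot: [180.0, 0.0, 90.2]
wrist_force: [0.2, 1.0, -1.0]
opening: 0.0432
grasp_force: 30.9
```

```bash
python3 -m jog '[[[0,0,-0.5,0,0],[0,0,-0.5,0,0],[0,0,-0.3,0,0],[0,0,-0.2,0,0],[0,0,-0.06,0,0],[0,0,0,0,0],[0,0,0,0,0]]]' | sed -n '2p;4p'
for i in 1 2; do python3 -m jog '[[[0,0,-0.02,0,0],[0,0,0,0,0],[0,0,0,0,0]]]' | sed -n '2p;4p'; done
```

```text
ee_pos: [0.4921, 0.3893, 0.0675]
wrist_force: [-0.5, 0.2, -1.2]
ee_pos: [0.492, 0.3893, 0.0664]
wrist_force: [-1.0, 0.5, 5.9]
ee_pos: [0.492, 0.3895, 0.0663]
wrist_force: [-3.5, -1.1, 13.0]
```

```bash
python3 -m jog '[[[0,0,0.02,0,0.85],[0,0,0,0,0.85],[0,0,0,0,0.85],[0,0,0,0,0.85],[0,0,0.2,0,0.85],[0,0,0.5,0,0.85],[0,0,0.6,0,0.85],[0,0,0.6,0,0.85]]]'
python3 -m jog '[[[0,0,0.6,0,0.85],[0,-0.4,0.5,0,0.85],[-0.06,-0.8,0,0,0.85],[-0.06,-0.9,0,0,0.85],[-0.06,-0.9,0,0,0.85],[0,-0.9,0,0,0.85],[0,-0.9,0,0,0.85],[0,-0.8,0,0,0.85]]]'
python3 -m jog '[[[0,-0.5,0,0,0.85],[0,-0.16,0,0,0.85],[0,0,0,0,0.85],[0,0,-0.4,0,0.85],[0,0,-0.6,0,0.85],[0,0,0,0,0.85],[0,0,0,0,0.85]]]'
```

```text
time: 51.4
ee_pos: [0.4915, 0.3888, 0.1619]
tcp_rot: [-180.0, 0.0, 90.2]
wrist_force: [1.1, 0.5, -0.2]
opening: 0.0724
grasp_force: 0.0
time: 52.2
ee_pos: [0.4822, 0.107, 0.2163]
tcp_rot: [179.9, -0.0, 90.2]
wrist_force: [-0.3, 0.0, 0.0]
opening: 0.0724
grasp_force: 0.0
time: 52.9
ee_pos: [0.4824, 0.0769, 0.1657]
tcp_rot: [-180.0, -0.0, 90.3]
wrist_force: [0.8, -0.3, 0.6]
opening: 0.0727
grasp_force: 0.0
```

```bash
python3 -m jog '[[[0,0,-0.5,0,0.85],[0,0,-0.6,0,0.85],[0,0,-0.6,0,0.85],[0,0,-0.35,0,0.85],[0,0,-0.2,0,0.85],[0,0,0,0,0.85],[0,0,0,0,0.85]]]'
python3 -m jog '[[[0,0,0,0,0],[0,0,0,0,0],[0,0,0,0,0],[0,0,0,0,0],[0,0,0,0,0],[0,0,0,0,0],[0,0,0,0,0],[0,0,0,0,0]]]' 30
python3 -m jog '[[[0,0,0.1,0,0],[0,0,0.3,0,0],[0,0,0.5,0,0],[0,0,0.5,0,0],[0,0,0.6,0,0],[0,0,0.6,0,0],[0,0,0.5,0,0],[0,0,0.3,0,0]]]'
```

```text
time: 53.6
ee_pos: [0.4834, 0.0763, 0.0543]
tcp_rot: [179.9, -0.0, 90.2]
wrist_force: [0.2, -0.4, -0.3]
opening: 0.0726
grasp_force: 0.0
time: 54.4
ee_pos: [0.4831, 0.076, 0.0538]
tcp_rot: [179.9, -0.0, 90.2]
wrist_force: [-1.6, 0.8, 6.5]
opening: 0.0415
grasp_force: 29.8
time: 55.2
ee_pos: [0.4829, 0.076, 0.2261]
tcp_rot: [179.8, -0.0, 90.2]
wrist_force: [1.3, -0.6, -2.3]
opening: 0.0411
grasp_force: 30.6
```

```bash
python3 -m jog '[[[0,0.4,0,0,0],[-0.15,0.8,0,0,0],[-0.2,0.9,0,0,0],[-0.2,0.9,0,0,0],[-0.2,0.9,0,0,0],[-0.18,0.7,0,0,0],[0,0.31,0,0,0],[0,0,0,0,0]]]'
python3 -m jog '[[[0,0,0,0,0],[0,0,-0.5,0,0],[0,0,-0.6,0,0],[0,0,-0.5,0,0],[0,0,0,0,0],[0,0,0,0,0]]]'
```

```text
time: 56.0
ee_pos: [0.4358, 0.3229, 0.2231]
tcp_rot: [-180.0, -0.0, 90.3]
wrist_force: [-0.5, -0.5, -1.3]
opening: 0.0409
grasp_force: 30.6
time: 56.6
ee_pos: [0.4365, 0.3204, 0.1437]
tcp_rot: [180.0, 0.0, 90.1]
wrist_force: [-0.0, -0.1, -0.7]
opening: 0.0413
grasp_force: 30.7
```

```bash
python3 -m jog '[[[0,0,-0.5,0,0],[0,0,-0.5,0,0],[0,0,-0.3,0,0],[0,0,-0.2,0,0],[0,0,-0.04,0,0],[0,0,0,0,0],[0,0,0,0,0]]]' | sed -n '2p;4p'
for i in 1 2; do python3 -m jog '[[[0,0,-0.02,0,0],[0,0,0,0,0],[0,0,0,0,0]]]' | sed -n '2p;4p'; done
```

```text
ee_pos: [0.4366, 0.3218, 0.067]
wrist_force: [-0.3, -0.6, -1.7]
ee_pos: [0.4362, 0.3216, 0.065]
wrist_force: [0.1, 0.4, -1.0]
ee_pos: [0.4362, 0.3217, 0.0649]
wrist_force: [-3.1, -0.7, 6.5]
```

Contact. Release, rise and look.

```bash
python3 -m jog '[[[0,0,0.02,0,0.8],[0,0,0,0,0.8],[0,0,0,0,0.8],[0,0,0,0,0.8],[0,0,0.2,0,0.8],[0,0,0.5,0,0.8],[0,0,0.6,0,0.8],[0,0,0.6,0,0.8]]]'
python3 -m jog '[[[0,0,0.6,0,0.8],[0.2,-0.2,0.6,0,0.8],[0.2,-0.3,0.6,0,0.8],[0,-0.2,0.6,0,0.8],[0,0,0.5,0,0.8],[0,0,0,0,0.8],[0,0,0,0,0.8],[0,0,0,0,0.8]]]'
python3 - <<'E'
from h import *
im,T=shot('w7');a=np.linspace(0,6.28,40)
for P,zt,r in [((.4912,.3885),.120,.022),((.5025,.2653),.121,.021),((.4353,.3215),.102,.021)]:
  for z,r in((zt,r),(.015,.031)):
    q=np.array([proj('wrist',T,[P[0]+r*np.cos(t),P[1]+r*np.sin(t),z]) for t in a]);cv2.polylines(im,[(q*8).astype(np.int32)],True,(255,0,255),1,cv2.LINE_AA,3)
cv2.imwrite('pics/w7o.png',cv2.resize(im[0:260,200:500],None,fx=2.2,fy=2.2))
cv2.imwrite('pics/side7.png',camera('side'))
E
```

```text
time: 58.7
ee_pos: [0.436, 0.3213, 0.1615]
tcp_rot: [180.0, -0.0, 90.2]
wrist_force: [0.6, 0.1, -0.6]
opening: 0.0684
grasp_force: 0.0
time: 59.5
ee_pos: [0.4559, 0.2864, 0.3038]
tcp_rot: [-179.9, 0.0, 90.2]
wrist_force: [-0.1, 1.0, 1.2]
opening: 0.0685
grasp_force: 0.0
```

View pics/w7o.png

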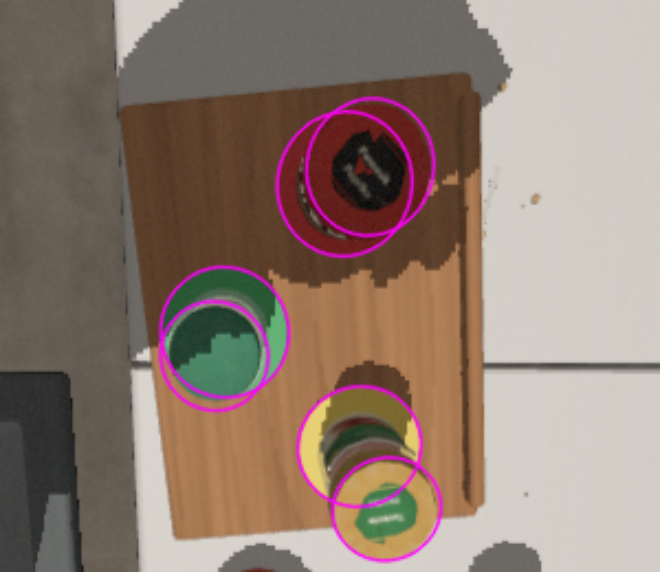

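View pics/side7.png

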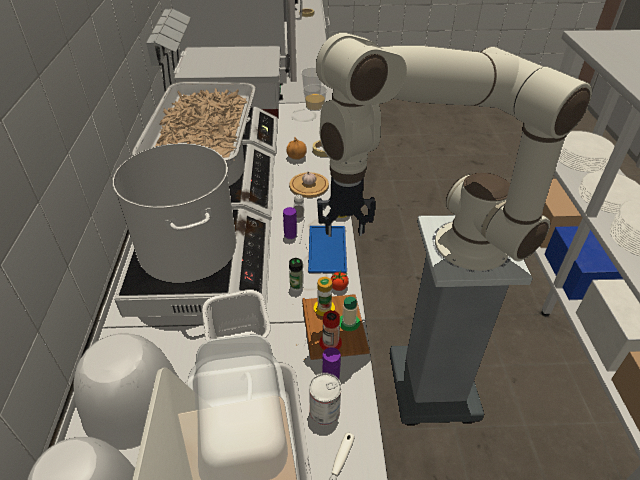

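All three caps and coasters match their circles within about 3 mm, upright. The garlic sits on the board at (309,181) in the side view, the tray is empty and the black jar hasn't moved. I'm handing it in.

```bash
python3 -c "
from workcell import ticket
print(ticket.job_done())"
```

```text
the job is handed in; nothing more can be done
None
```

I handed the job in at about 60 s with the garlic near the middle of the board, all three jars upright on their own coasters, and the black-capped jar left where it was; the hand-in gave no verdict.

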